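Hang the femoral yoke on the instrument rail

ROBOT

A 7-joint arm with a two-finger parallel gripper is mounted at the origin on the work surface. World frame = base frame: x ahead of the robot, y to its left, z up, the work surface at z = 0. Lengths are in m, angles in degrees, forces in N, time in s.
With the tool pointing down it reaches from about 0.4 to 0.925 m from the base axis. Payload 5.6 kg.
Tool frame: the origin (TCP) lies at the very end of the fingers, on their centre line; the grasp point (between the pads) lies 19 mm behind it; z points along the fingers, y is the line along which they close (so a half turn about z gives the same grasp; the last joint's range is limited). The gripper opens to 85 mm and grips with 20 to 120 N. Pads are 22 mm wide; open, the fingers measure 114 mm over their backs; the gripper's body (76 mm by 85 mm) begins 54 mm behind the grasp point. The pads swing forward as they close: fully open they stand 13 mm farther back than shut.
Start: joints at [73.912, 26.786, -0.665, 91.828, 0.344, 61.387, -3.226], TCP at [0.153, -0.632, 0.231] pointing down, gripper open.
Joint ranges: [-144.91, 144.91], [-17.63, 115.5], [-89.93, 88.59], [15.96, 139.68], [-74.01, 254.01], [8.47, 105.57], [-167.45, 167.45]. Speed limits (degrees/s): [147.25, 147.25, 180, 180, 180, 180, 180].

INTERFACE

Orientations are given as a 3x3 rotation matrix whose columns are the frame's x, y, z axes.
In Python, from plant import arm, imaging gives the robot as it stands.
- The arm moves only by the tool servo_tool, never from a script. Its arguments are lists of equal length, an entry for each row: "travel": the shift along the tool's x, y, z in units of 0.12 m (1.0 is 0.12 m), a list of three; "twist": the turn, a rotation vector about the tool's x, y, z in units of 180 degrees (1.0 is 180 degrees), a list of three. In form: {"travel": [[tx, ty, tz], ...], "twist": [[rx, ry, rz], ...]}. A call has 1 to 20 rows; each row shifts and turns the commanded pose from where the row before left it, along the tool's axes as they then stand; what a row does not reach is not made up. A row lasts 1/8 s, in which the tool goes at most 62.5 mm and 10.7 degrees, less where a joint would pass 70% of its speed; a pose out of reach is approached as far as the arm can. A call with a number of a shift or a turn outside -1 to 1 is refused whole. A call with a gripper value outside its range is refused whole. "claw" is the opening, from -1 (shut) to 1 (fully open), set as the call begins (left out, the last holds). The fingers move at their own pace and stop on an object; "newtons" is the grip in N (left out, the last holds). Time passes only in rows, so rows that do not move let the fingers close. It gives the time, the measured TCP pose, the force, the opening and the grip force at its end, in the units of the state.
- arm.sense(): the state, without advancing time (a new reading comes with each control period).
- imaging.capture(name): name is "scene" or "top" or "wrist"; returns a dict with "img" (384x512x3 uint8, red, green, blue), "fov_y" (degrees; the focal length in pixels is half the picture's height over the tangent of half this angle, whatever the lens; pixels are square), "cx", "cy" (the principal point, pixels), "extrinsics" (4x4, takes a point from camera to world coordinates). Camera axes: x right, y up, looking along -z (the intrinsics and any distortion apply to the point x, -y, -z); pixel columns grow to the right and rows downward; lengths in m; the calibration is good to about 2 mm. The wrist camera is an equidistant fisheye: a pixel r from the principal point sees the ray r / f radians off the axis. A picture is of the moment at which its call begins. There is no depth.
- arm.hand_in(): hands the job in; it is judged then, once.
Trained networks look in the newest picture that a camera, given by its name, has taken for a name from the list of things; names that differ only in an ending like _2 or _b are one class to them, and where a whole thing is asked for, a point or a joint stands for the part that bears it (a point fixed in the world has none). Each returns a list of dicts, best first, with "confidence" (0 to 1); they miss things now and then, are a little off and sometimes report something else, mostly with a low value. They report only what shows in the picture. A call takes as long as a camera call. They do not tell look-alikes from the thing itself.
- imaging.masks_of(camera, query): "pixels" (384x512 bool, what is visible of it) and "location" ([row, column] in pixels, amid what is visible of it).
The state is a dict: "time": time; "joint_pos": joint angles; "joint_velocities": joint speeds; "joint_torque": joint torques, N m; "eef_pos": TCP position; "orientation": TCP orientation; "ft_force": force on the tool from outside, world axes, zero at the start; "torque": the same for the moment, N m; "gripper_width": finger opening in m; "grasp_force": force on a finger pad.
Only numpy, scipy, OpenCV 4.12 (cv2) and the standard library are available. Lean on these libraries where they do the work, as an engineer would, in place of code of your own. Each camera call takes 0.05 s, during which the arm holds its last target. There are 200 camera calls.

TASK

Take the red-tipped yoke from its tray and hang it astride the steel rail between the two red collars, one leg on each side of the bar, legs straight down and the bar fully home in the crotch of the fork. The rail's height is not known beforehand: ease the yoke down until the rail bears it before you let go: do not drop it on, and do not force it down. Leave the other yoke hanging in peace and do not disturb the cup, the mallet and the bowl.

Things in the scene. Friction and masses are not known exactly. Their poses are not given: they have to be found in the camera images.
- yoke: Two-legged steel fork, black handle, red leg tips, 198 mm long, 16 mm thick, 0.25 to 0.5 kg; starts flat on the tray's brackets, handle jutting out towards the rail. Origin: mid-thickness on the centreline (46 mm up), where the axis of the rail lies when home in the fork's 90 degree V (apex at x = -10 mm). Own x points along the legs (straight down when hung), z is the normal of the flat face.
- yoke_grip (a point): Middle of the yoke's handle, at x = -57 mm in the yoke's frame, same axes. Handle: bar 24 mm wide (y), 18 mm thick (z), 75 mm long (yoke x = -95 to -20 mm).
- yoke_tips (a point): Midway between the red leg tips, at x = +102 mm in the yoke's frame, same axes. The legs' inner faces are at y = +-16 mm, outer at +-27 mm; the tips flare out to +-35 mm. The centre of mass is about 25 mm from the yoke's origin towards the tips.
- tray: Fixed low aluminium tray, 150 x 170 mm, walls 30 mm high at its sides and far end, no wall at the end where the handle juts out; two black cross brackets 110 mm long, tops 38 mm above the table. Origin on the table under the yoke's nominal origin; x points to its walled far end (away from the rail); the tray floor reaches from x = -20 to 130 mm.
- stand: Rail stand, fixed: dark foot plate 90 x 380 x 12 mm, two telescopic posts 340 mm apart carrying a level steel bar 14 mm in diameter, 356 mm long, straight above the plate's middle line. Origin: centre of the plate's underside; y runs along the bar, z up. The clamped posts set the bar's axis anywhere from 150 to 190 mm above the table; this height is not reported: see it or feel for it.
- bay_mark (a point): Point 13 mm above the table at the centre of the red patch on the foot plate, straight below the middle of the bay (137 to 177 mm above it): the length of bar between two red collars, each 25 mm in diameter and 8 mm thick, 76 mm clear between them. At y = -75 mm in the stand's frame; y runs along the bar, z up.
- hung (a joint): Swing (rad, 0 hanging straight) of a second yoke of the same shape and size, grey handle and blue tips, hung on the bar at y = +85 mm of the stand's frame (160 mm from the bay); it swings easily about the bar. Its handle reaches 95 mm above the bar's axis, its legs 102 mm below.
- cup: Steel cup, 72 mm across, 85 mm high, standing on the table. Origin at the centre of its underside.
- mallet: Hammer 220 mm long lying on the table. Origin at its underside, about mid-length.
- bowl: Steel bowl, 110 mm across, 40 mm high, on the table near the robot. Origin at the centre of its underside.
Things that resemble listed ones, but are neither listed nor needed, are in the scene too. Leave any orange, purple or yellow look-alike of the yoke alone.

How it is judged (in metres and radians):
On the way, in this order (a step that is already met when the one before it is completed fails the run):
1. the yoke is lifted well clear of its tray in the gripper (height (world z) of yoke above 0.12 m and contact force between the fingers and yoke above 1 N), for 0.1 s.
2. still held, the yoke straddles the rail between the red collars and the rail bears on it (x of yoke in the frame of bay_mark between -0.01 and 0.01 m and y of yoke in the frame of bay_mark between -0.031 and 0.031 m and z of yoke in the frame of bay_mark between 0.13 and 0.19 m and angle between yoke's own x axis and vertical above 2 rad and contact force between yoke and stand above 0.5 N and contact force between the fingers and yoke above 1 N), for 0.15 s.
At the end, for the whole second after the job is handed in: Yoke hangs still, borne by the rail between the collars: origin within 31 mm of mid-bay along the bar, 6 mm across it, 130 to 184 mm above the mark; legs within 12 degrees of straight down, square to the bar within 20; other yoke within 20 degrees of plumb; cup, mallet, bowl moved under 30 mm (x of yoke in the frame of bay_mark between -0.006 and 0.006 m and y of yoke in the frame of bay_mark between -0.031 and 0.031 m and z of yoke in the frame of bay_mark between 0.13 and 0.184 m and angle between yoke's own x axis and vertical above 2.92 rad and angle between the y axis of yoke and the x axis of bay_mark, either way round below 0.35 rad and contact force between yoke and stand above 0.5 N and linear speed of yoke below 0.02 m/s and angular speed of yoke below 0.3 rad/s and value of joint hung between -0.35 and 0.35 rad and distance of each of cup, mallet, bowl from where it was at the start of the episode below 0.03 m); the robot touches nothing.
It fails at once if the yoke is forced against the rail (over 30 N) (contact force between yoke and stand above 30 N).
It fails at once if the yoke is dropped: it falls free of the fingers at over 0.4 m/s (contact force between the fingers and yoke below 0.05 N and linear speed of yoke above 0.4 m/s).
It fails at once if the yoke already hanging is knocked into a swing of more than 20 degrees (not (value of joint hung between -0.35 and 0.35 rad)).
It fails at once if the cup, the mallet or the bowl is displaced by more than 30 mm (distance of any of cup, mallet, bowl from where it was at the start of the episode above 0.03 m).
It also fails if it takes over 54 s, if anything falls off the work surface, if the arm or the gripper's body presses on something with over 40 N, if the wrist force passes 120 N, or if a joint passes its speed limit or range.

## Working session

There is one attempt and no reset: what is moved stays moved. The work goes in short steps, Python scripts to look and compute and a tool call to move; the robot and the scene stay as the last step left them, time stands still between calls to the robot, and variables do not carry over. Pictures are saved under pics/ and viewed, at most 10 in all, crops included, and the job is handed in when it is done.

Besides the shell and the picture viewer there is one more tool, called after "Request:" as name(argument=value, ...) on one line, values as JSON. servo_tool: Moves the arm, as the interface text tells. Shifts and turns lie within -1 to 1; 1 stands for 0.12 m of shift or 180 degrees of turn. Its arguments: {"type":"object","properties":{"travel":{"type":"array","items":{"type":"array","items":{"type":"number"}}},"twist":{"type":"array","items":{"type":"array","items":{"type":"number"}}},"claw":{"type":"number"},"newtons":{"type":"number"}},"required":["travel","twist"]}

```bash
mkdir -p pics; cat > h.py <<'E'
import numpy as np, cv2
from plant import arm, imaging
def cap(n,save=None):
    d=imaging.capture(n)
    if save: cv2.imwrite('pics/'+save,d['img'][:,:,::-1])
    return d
def ray(d,n,rc):
    r,c=rc; f=192/np.tan(np.radians(d['fov_y']/2))
    x=(c-d['cx']);y=-(r-d['cy'])
    if n=='wrist':
        R=np.hypot(x,y);t=R/f
        v=np.array([np.sin(t)*x/max(R,1e-9),np.sin(t)*y/max(R,1e-9),-np.cos(t)])
    else:
        v=np.array([x/f,y/f,-1.]);v/=np.linalg.norm(v)
    E=np.array(d['extrinsics']);return E[:3,3],E[:3,:3]@v
def atz(d,n,rc,z):
    o,v=ray(d,n,rc);return o+v*(z-o[2])/v[2]
def tri(*rs):
    A=np.zeros((3,3));b=np.zeros(3)
    for o,v in rs:
        P=np.eye(3)-np.outer(v,v);A+=P;b+=P@o
    p=np.linalg.solve(A,b);return p,[float(np.linalg.norm((np.eye(3)-np.outer(v,v))@(p-o))) for o,v in rs]
def proj(d,n,p):
    E=np.array(d['extrinsics']);q=E[:3,:3].T@(np.asarray(p)-E[:3,3]);f=192/np.tan(np.radians(d['fov_y']/2))
    x,y,z=q[0],-q[1],-q[2]
    if n=='wrist':
        R=np.hypot(x,y);k=f*np.arctan2(R,z)/R
    else:k=f/z
    return [round(d['cy']+k*y,1),round(d['cx']+k*x,1)]
E
python3 - <<'E'
from h import *
np.set_printoptions(precision=3,suppress=True)
s=arm.sense();print({k:np.round(v,3) for k,v in s.items()})
for n in('scene','top','wrist'):
    d=cap(n,n+'0.png');print(n,d['fov_y'],d['cx'],d['cy'],np.array(d['extrinsics']).tolist() if 0 else np.array(d['extrinsics']))
    for q in('yoke','yoke_grip','yoke_tips','tray','stand','hung','cup','mallet','bowl'):
        for m in imaging.masks_of(n,q)[:5]:
            print(q,round(m['confidence'],2),np.round(m['location'],1),int(m['pixels'].sum()))
E
```

```text
{'time': np.float64(0.0), 'joint_pos': array([73.912, 26.838, -0.665, 91.883,  0.343, 61.385, -3.225]), 'joint_velocities': array([-0.005,  0.061, -0.05 , -0.05 , -0.093, -0.081,  0.035]), 'joint_torque': array([ -0.001, -53.24 ,   0.021, -25.132,   0.011,   0.008,  -0.   ]), 'eef_pos': array([ 0.153, -0.631,  0.23 ]), 'orientation': array([[ 0.972,  0.236, -0.001],
       [ 0.236, -0.972,  0.002],
       [-0.   , -0.002, -1.   ]]), 'ft_force': array([ 0.377, -0.653,  0.275]), 'torque': array([0.023, 0.024, 0.021]), 'grasp_force': np.float64(0.0), 'gripper_width': np.float64(0.086)}
scene 53.58728417158046 254.4524793127076 195.66748008808656 [[ 0.355 -0.543  0.761  1.524]
 [ 0.935  0.223 -0.277 -0.504]
 [-0.019  0.81   0.586  0.901]
 [ 0.     0.     0.     1.   ]]
yoke 0.7 [235.7 229.6] 478
yoke 0.7 [253.5 131.6] 354
yoke 0.67 [205.3 198.5] 293
yoke 0.61 [213.1 133.9] 411
yoke_grip 0.72 [212.1 131.2] 450
yoke_grip 0.6 [233.5 220.3] 464
yoke_grip 0.56 [252.6 133.5] 325
yoke_grip 0.51 [205.5 203.4] 257
yoke_tips 0.92 [254.  137.7] 355
yoke_tips 0.88 [235.5 226.9] 573
yoke_tips 0.68 [2
[... 684 characters left out ...]
ke_tips 0.8 [174.3 291.6] 444
yoke_tips 0.73 [194.1 378. ] 479
yoke_tips 0.7 [253.8 302.1] 523
tray 0.62 [168.1 310.9] 1970
stand 0.73 [203.  162.8] 3062
hung 0.69 [210.6 118.8] 329
cup 0.65 [135.4 208. ] 372
mallet 0.81 [144.7 151.1] 585
mallet 0.72 [136.9 207.4] 377
mallet 0.44 [168.8 310. ] 1887
bowl 0.96 [236.4 233.4] 766
wrist 65.70646984690485 253.68164343027647 192.6161311182894 [[ 0.236  0.928  0.289  0.228]
 [-0.972  0.226  0.07  -0.614]
 [-0.    -0.298  0.955  0.374]
 [ 0.     0.     0.     1.   ]]
yoke 0.77 [33.  49.8] 1598
yoke 0.74 [ 36.3 220.8] 3564
yoke_grip 0.93 [ 34.6 223.7] 3445
yoke_grip 0.82 [34.1 57.1] 1623
yoke_tips 0.97 [ 35.1 221.2] 3681
yoke_tips 0.7 [29.9 49. ] 1587
```

```bash
python3 - <<'E'
import cv2
a=cv2.imread('pics/scene0.png')[90:330,60:460]; cv2.imwrite('pics/a.png',cv2.resize(a,(800,480),interpolation=cv2.INTER_CUBIC))
a=cv2.imread('pics/top0.png')[90:330,60:460]; cv2.imwrite('pics/b.png',cv2.resize(a,(800,480),interpolation=cv2.INTER_CUBIC))
E
```

```text
(no output)
```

View pics/a.png

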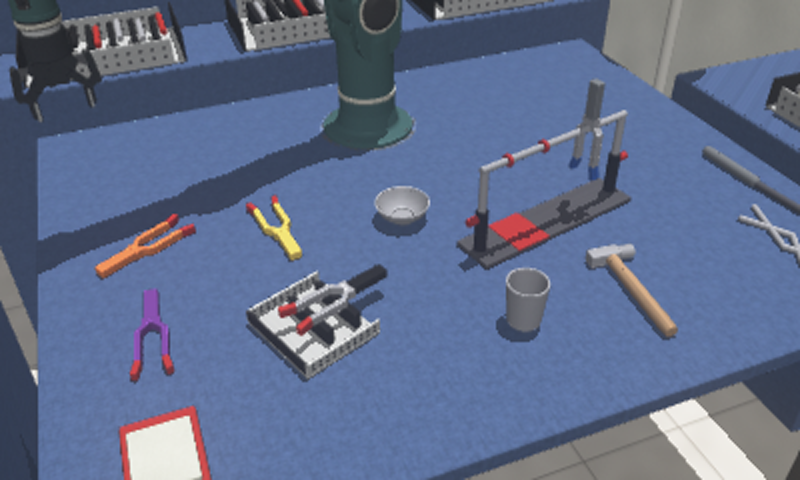

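View pics/b.png

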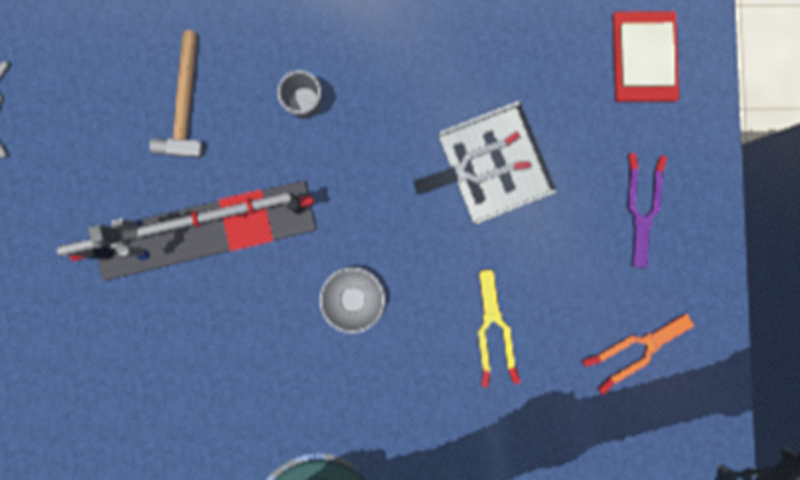

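Scene crop: red‑tipped, black-handled yoke in the tray (handle end ~(378,273), tips (288,311) and (305,324)); rail right with collars (510,160), (545,146), hung yoke near its far end. Top crop agrees: yoke handle end (415,187), tips (515,138)/(522,165), collars (195,218)/(250,206); orange, purple and yellow are decoys.

```bash
python3 - <<'E'
from h import *
np.set_printoptions(precision=4,suppress=True)
S=cap('scene');T=cap('top')
f=lambda p:(p[1]/2+90-.25,p[0]/2+60-.25)
# red blobs
def reds(d):
    h=cv2.cvtColor(d['img'],cv2.COLOR_RGB2HSV);m=(((h[...,0]<6)|(h[...,0]>174))&(h[...,1]>150)&(h[...,2]>70)).astype('uint8')
    n,l,s,c=cv2.connectedComponentsWithStats(m)
    return [(np.round(c[i][::-1],1),int(s[i,4])) for i in range(1,n) if s[i,4]>3]
for d,n in((S,'scene'),(T,'top')): print(n,reds(d))
for k,a,b in(('hend',(378,273),(415,187)),('junc',(345,293),(455,175)),('tipA',(288,311),(515,138)),('tipB',(305,324),(522,165)),('colA',(510,160),(250,206)),('colB',(545,146),(195,218)),('hungtop',(598,85),(97,233)),('barN',(485,168),(300,196)),('barF',(622,114),(65,250))):
    print(k,*tri(ray(S,'scene',f(a)),ray(T,'top',f(b))))
E
```

```text
scene [(array([ 8.7, 96.4]), 7), (array([ 31.6, 302.6]), 18), (array([ 34.7, 281.5]), 13), (array([ 44.5, 196.5]), 16), (array([ 51.2, 126.1]), 16), (array([ 56.5, 100.2]), 13), (array([ 73.3, 322. ]), 25), (array([ 78.7, 297.9]), 19), (array([ 92.2, 209.5]), 25), (array([100.8, 139.9]), 26), (array([107.9, 107.9]), 27), (array([133.7, 478.6]), 32), (array([148.8, 502.2]), 28), (array([168. , 314.5]), 4), (array([166.8, 371.4]), 5), (array([189.1, 196.9]), 8), (array([192.8, 185. ]), 8), (array([198.6, 145.3]), 11), (array([202.8, 315.7]), 159), (array([203.5, 153.2]), 12), (array([209.5, 324.7]), 73), (array([243.4, 203.1]), 14), (array([251.4, 211.5]), 16), (array([270.2, 143.1]), 20), (array([273.5, 127.2]), 18), (array([326. , 142.8]), 613)]
top [(array([119.5, 379.6]), 426), (array([158.4, 316. ]), 5), (array([170.1, 376.1]), 20), (array([171.2, 390.3]), 18), (array([201.5, 182.9]), 418), (array([190.4, 212.8]), 25), (array([199., 157.]), 11), (array([218.3,  97.6]), 7), (array([269.9, 355.6]), 22), (array([277.3, 316.8]), 19), (array([279.4, 302.4]), 14), (array([282.8, 362.6]), 28)]
hend [ 0.5669 -0.1753  0.0382] [0.004181483140876749, 0.004181483140876757]
junc [ 0.5878 -0.2437  0.032 ] [0.0034643387828842023, 0.00346433878288419]
tipA [ 0.6422 -0.3472  0.0741] [0.009567990083577648, 0.00956799008357751]
tipB [ 0.6115 -0.3426  0.0172] [0.016212360302991058, 0.01621236030299103]
colA [0.5272 0.085  0.1841] [0.002338104748804659, 0.002338104748804695]
colB [0.5095 0.1668 0.1842] [0.0012611327344331247, 0.0012611327344332537]
hungtop [0.4841 0.2806 0.2721] [0.0016202049715179376, 0.0016202049715180766]
barN [0.5443 0.0167 0.193 ] [0.011396653952053614, 0.0113966539520536]
barF [0.4637 0.3621 0.1852] [0.0017388607359399035, 0.0017388607359398642]
```

Request:
servo_tool(travel=[[0, 0, -0.04], [0, 0, -0.04], [0, 0, -0.04], [0, 0, -0.04], [0, 0, -0.04], [0, 0, -0.04], [0, 0, -0.04], [0, 0, -0.04], [0, 0, -0.04], [0, 0, -0.04], [0.17, 0.41, 0], [0.17, 0.41, 0], [0.17, 0.41, 0], [0.17, 0.41, 0], [0.17, 0.41, 0], [0.17, 0.41, 0], [0.17, 0.41, 0], [0.17, 0.41, 0], [0.17, 0.41, 0], [0.17, 0.41, 0]], twist=[[0, 0, -0.053], [0, 0, -0.053], [0, 0, -0.053], [0, 0, -0.053], [0, 0, -0.053], [0, 0, -0.053], [0, 0, -0.053], [0, 0, -0.053], [0, 0, -0.053], [0, 0, -0.053], [0, 0, 0], [0, 0, 0], [0, 0, 0], [0, 0, 0], [0, 0, 0], [0, 0, 0], [0, 0, 0], [0, 0, 0], [0, 0, 0], [0, 0, 0]], claw=1)

```text
time: 4.1
eef_pos: [0.5528, -0.2776, 0.2795]
orientation: [[-0.325, 0.946, 0.0], [0.946, 0.325, -0.001], [-0.001, 0.0, -1.0]]
ft_force: [0.9, -0.8, -0.7]
gripper_width: 0.0854
grasp_force: 0.0
```

```bash
python3 - <<'E'
from h import *
np.set_printoptions(precision=4,suppress=True)
d=cap('wrist','w1.png')
print(np.array(d['extrinsics']))
for q in('yoke','yoke_grip','yoke_tips','tray'):
    for m in imaging.masks_of('wrist',q)[:3]: print(q,round(m['confidence'],2),np.round(m['location'],1),int(m['pixels'].sum()),proj(d,'wrist',atz(d,'wrist',m['location'],.046)),atz(d,'wrist',m['location'],.046))
cv2.imwrite('pics/w1b.png',cv2.resize(d['img'][:,:,::-1],(800,600)))
E
```

```text
[[ 0.9453 -0.3115 -0.097   0.5292]
 [ 0.3263  0.9024  0.2814 -0.2054]
 [-0.0001 -0.2977  0.9547  0.4218]
 [ 0.      0.      0.      1.    ]]
yoke 0.97 [156.9 293.2] 2890 [np.float64(156.9), np.float64(293.2)] [ 0.5998 -0.254   0.046 ]
yoke 0.81 [307.9 197.5] 1312 [np.float64(307.9), np.float64(197.5)] [ 0.5452 -0.5311  0.046 ]
yoke 0.77 [133.1 112.8] 2174 [np.float64(133.1), np.float64(112.8)] [ 0.3584 -0.2986  0.046 ]
yoke_grip 0.97 [134.7 111.7] 2122 [np.float64(134.7), np.float64(111.7)] [ 0.3573 -0.3012  0.046 ]
yoke_grip 0.86 [303.3 198.7] 1359 [np.float64(303.3), np.float64(198.7)] [ 0.5447 -0.5207  0.046 ]
yoke_grip 0.6 [152.9 292.9] 3066 [np.float64(152.9), np.float64(292.9)] [ 0.5976 -0.2492  0.046 ]
yoke_tips 0.86 [308.  199.8] 1324 [np.float64(308.0), np.float64(199.8)] [ 0.5488 -0.5298  0.046 ]
yoke_tips 0.83 [157.9 293.3] 2797 [np.float64(157.9), np.float64(293.3)] [ 0.6004 -0.2552  0.046 ]
yoke_tips 0.7 [245.   69.4] 1442 [np.float64(245.0), np.float64(69.4)] [ 0.3096 -0.501   0.046 ]
tray 0.58 [193.6 283.6] 10540 [np.float64(193.6), np.float64(283.6)] [ 0.6054 -0.3045  0.046 ]
```

View pics/w1b.png

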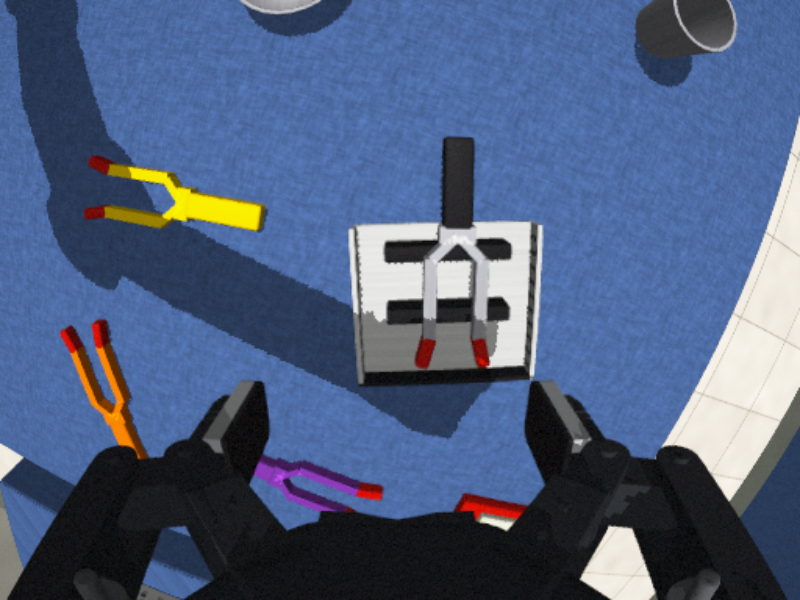

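Wrist picture: the yoke lies square in the tray, handle end (459,138), handle/steel junction (457,227), tips (425,353)/(481,352) in 800x600 pixels; fingers frame it below.

```bash
python3 - <<'E'
from h import *
np.set_printoptions(precision=4,suppress=True)
d=cap('wrist')
g=lambda x,y:(y*.64-.2,x*.64-.2)
P={k:atz(d,'wrist',g(*p),z) for k,p,z in(('hend',(459,138),.055),('junc',(457.5,227),.055),('tipL',(424,366),.05),('tipR',(483,366),.05))}
for k in P:print(k,P[k])
t=(P['tipL']+P['tipR'])/2;v=t-P['hend'];L=np.linalg.norm(v[:2]);v/=L
print(L,np.linalg.norm((P['junc']-P['hend'])[:2]),v,np.degrees(np.arctan2(v[1],v[0])))
print('grip',P['hend']+v*.038, t-v*(.102+.057))
E
```

```text
hend [ 0.5671 -0.1732  0.055 ]
junc [ 0.5904 -0.2402  0.055 ]
tipL [ 0.6076 -0.3649  0.05  ]
tipR [ 0.6578 -0.3482  0.05  ]
0.19472533805728356 0.07097150660983279 [ 0.3368 -0.9416 -0.0257] -70.31875048523347
grip [ 0.5799 -0.209   0.054 ] [ 0.5792 -0.2068  0.0541]
```

Request:
servo_tool(travel=[[0.236, 0.1, 0.37], [0.236, 0.1, 0.37], [0.236, 0.1, 0.37], [0.236, 0.1, 0.37], [0, 0, 0], [0, 0, 0], [0, 0, 0], [0, 0, 0], [0, 0, 0], [0, 0, 0]], twist=[[0, 0, -0.004], [0, 0, 0], [0, 0, 0], [0, 0, 0], [0, -0.05, 0], [0, -0.05, 0], [0, -0.05, 0], [0, -0.05, 0], [0, -0.05, 0], [0, 0, 0]])

```text
time: 5.65
eef_pos: [0.5582, -0.1537, 0.1001]
orientation: [[-0.245, 0.94, 0.238], [0.665, 0.342, -0.664], [-0.706, -0.004, -0.709]]
ft_force: [0.6, -0.5, -0.3]
gripper_width: 0.0852
grasp_force: 0.0
```

```bash
python3 - <<'E'
from h import *
np.set_printoptions(precision=4,suppress=True)
d=cap('wrist');print(np.array(d['extrinsics'])[:3,3])
for k,p in(('hend',[.5671,-.1732,.055]),('grip',[.579,-.208,.046]),('junc',[.5904,-.2402,.055]),('tips',[.632,-.355,.046])):print(k,proj(d,'wrist',p))
im=cv2.resize(d['img'][:,:,::-1],(800,600))
for m in imaging.masks_of('wrist','yoke_grip')[:3]: print(m['confidence'],m['location'])
cv2.imwrite('pics/w2b.png',im);s=arm.sense();print(s['eef_pos'],s['joint_pos'])
E
```

```text
[ 0.5067 -0.0083  0.1473]
hend [np.float64(193.2), np.float64(254.6)]
grip [np.float64(204.7), np.float64(253.6)]
junc [np.float64(230.5), np.float64(253.2)]
tips [np.float64(257.3), np.float64(253.1)]
0.81 [258.2, 181.8]
0.68 [176.0, 43.1]
0.6 [230.5, 39.9]
[ 0.5589 -0.157   0.102 ] [ -9.6212  32.095   -0.3919 121.5677  73.4869  46.7763 -53.0046]
```

View pics/w2b.png

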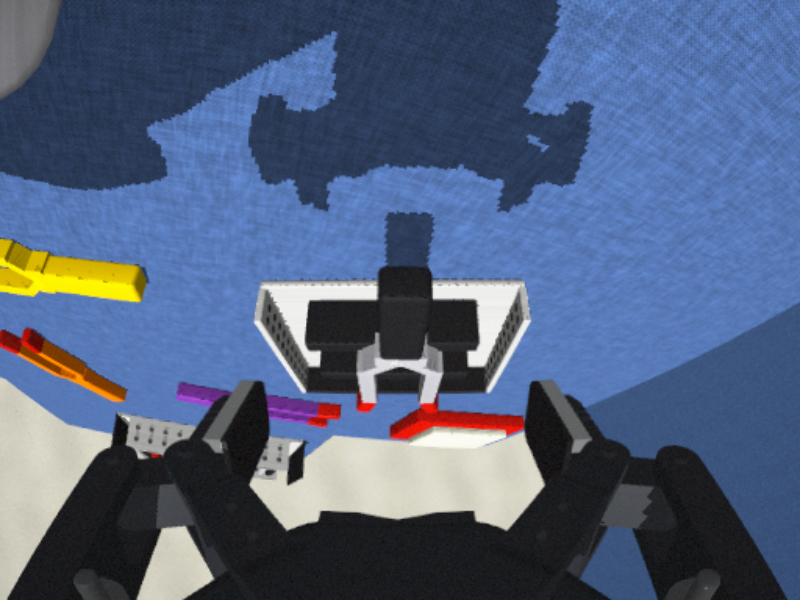

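Second view: handle top end edge at (405,297), 3 mm right of prediction, height agrees within 2 mm. I correct sideways and approach.

Request:
servo_tool(travel=[[0, 0.009, 0.166], [0, 0.009, 0.166], [0, 0.009, 0.166], [0, 0.008, 0.166], [0, 0, 0.166], [0, 0, 0]], twist=[[0, 0, 0], [0, 0, 0], [0, 0, 0], [0, 0, 0], [0, 0, 0], [0, 0, 0]])

```text
time: 6.5
eef_pos: [0.5859, -0.2249, 0.0317]
orientation: [[-0.234, 0.944, 0.234], [0.667, 0.331, -0.667], [-0.707, -0.0, -0.707]]
ft_force: [0.2, 0.1, -0.4]
gripper_width: 0.0851
grasp_force: 0.0
```

Request:
servo_tool(travel=[[0, 0, 0], [0, 0, 0], [0, 0, 0], [0, 0, 0], [0, 0, 0], [0, 0, 0], [0, 0, 0], [0, 0, 0]], twist=[[0, 0, 0], [0, 0, 0], [0, 0, 0], [0, 0, 0], [0, 0, 0], [0, 0, 0], [0, 0, 0], [0, 0, 0]], claw=-1, newtons=100)

```text
time: 7.5
eef_pos: [0.587, -0.2203, 0.0317]
orientation: [[-0.239, 0.941, 0.239], [0.665, 0.338, -0.666], [-0.708, 0.0, -0.707]]
ft_force: [-2.2, 2.9, 6.3]
gripper_width: 0.0227
grasp_force: 97.5
```

Request:
servo_tool(travel=[[-0.06, 0, -0.06], [-0.12, 0, -0.12], [-0.18, 0, -0.18], [-0.18, 0, -0.18], [-0.18, 0, -0.18], [-0.18, 0, -0.18], [-0.18, 0, -0.18], [-0.18, 0, -0.18], [0, 0, 0], [0, 0, 0]], twist=[[0, 0, 0], [0, 0, 0], [0, 0, 0], [0, 0, 0], [0, 0, 0], [0, 0, 0], [0, 0, 0], [0, 0, 0], [0, 0, 0], [0, 0, 0]])

```text
time: 8.75
eef_pos: [0.5858, -0.2205, 0.2437]
orientation: [[-0.24, 0.941, 0.237], [0.666, 0.337, -0.665], [-0.706, -0.001, -0.708]]
ft_force: [-0.7, 0.1, -3.5]
gripper_width: 0.0226
grasp_force: 97.8
```

```bash
python3 - <<'E'
from h import *
np.set_printoptions(precision=4,suppress=True)
s=arm.sense();print(s['eef_pos'],s['joint_pos'],s['grasp_force'],s['ft_force'],s['torque']);print(s['orientation'])
d=cap('wrist');cv2.imwrite('pics/w3.png',cv2.resize(d['img'][:,:,::-1],(600,450)))
E
```

```text
[ 0.5858 -0.2205  0.2437] [ -2.2855  19.4912  -0.0853 115.0633  62.0881  49.7578 -26.8211] 97.81713366508484 [-0.6978  0.0724 -3.5261] [ 1.3315  0.4147 -0.0394]
[[-0.2398  0.9414  0.2373]
 [ 0.6664  0.3374 -0.6649]
 [-0.706  -0.0013 -0.7082]]
```

View pics/w3.png

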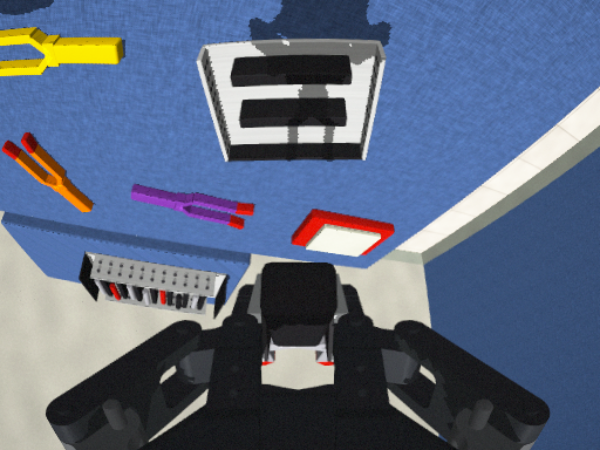

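Request:
servo_tool(travel=[[-0.18, 0, -0.18], [-0.18, 0, -0.18], [-0.18, 0, -0.18], [-0.18, 0, -0.18], [-0.18, 0, -0.18], [0, 0, 0], [0, 0, 0], [0, 0, 0], [0, 0, 0], [0, 0, 0], [0, 0, 0], [0, 0, 0], [0, 0, 0], [0, 0, 0], [0, 0, 0], [0, 0, 0], [0, 0, 0], [0, 0, 0]], twist=[[0, 0, 0], [0, 0, 0], [0, 0, 0], [0, 0, 0], [0, 0, 0], [0, 0.05, 0], [0, 0.05, 0], [0, 0.05, 0], [0, 0.05, 0], [0, 0.05, 0], [0, 0, 0.042], [0, 0.05, 0], [0, 0.05, 0], [0, 0.05, 0], [0, 0.05, 0], [0, 0.05, 0], [0, 0, 0], [0, 0, 0]])

```text
time: 11.05
eef_pos: [0.5875, -0.2196, 0.3938]
orientation: [[-0.15, 0.977, -0.149], [0.718, 0.212, 0.663], [0.68, -0.007, -0.734]]
ft_force: [-0.3, 1.0, -2.4]
gripper_width: 0.0226
grasp_force: 98.7
```

```bash
python3 - <<'E'
from h import *
np.set_printoptions(precision=4,suppress=True)
s=arm.sense();print(s['eef_pos'],s['joint_pos'],s['grasp_force'],s['ft_force'],s['torque']);print(s['orientation'])
d=cap('wrist');S=cap('scene');T=cap('top')
p=s['eef_pos'];a=proj(S,'scene',p);b=proj(T,'top',p);print(a,b)
def crop(I,c,w):
    r0=int(max(0,min(384-w,c[0]-w/2)));c0=int(max(0,min(512-w,c[1]-w/2)));print(r0,c0)
    return cv2.resize(I['img'][r0:r0+w,c0:c0+w,::-1],(400,400),interpolation=cv2.INTER_CUBIC)
cv2.imwrite('pics/w4.png',np.hstack([crop(S,a,100),crop(T,b,100)]))
cv2.imwrite('pics/w4w.png',d['img'][:,:,::-1])
E
```

```text
[ 0.5875 -0.2196  0.3938] [ 40.9278  36.9837 -16.9127  66.3109 -23.4388 104.859   36.2647] 98.67259383201599 [-0.3051  1.0085 -2.4157] [-1.0254 -0.2572 -0.0068]
[[-0.1504  0.9773 -0.1492]
 [ 0.7181  0.2117  0.663 ]
 [ 0.6795 -0.0074 -0.7336]]
[np.float64(139.7), np.float64(234.7)] [np.float64(159.7), np.float64(290.8)]
89 184
109 240
```

View pics/w4.png

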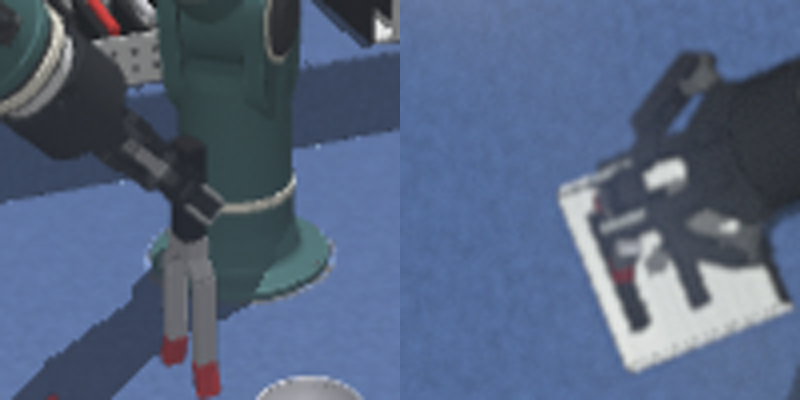

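Picture: yoke hangs in the gripper, legs down (tips at (175,350),(207,380) left crop), roughly plumb. Joint 6 is near its limit, so pitch stopped 2° short; I proceed to above the bay.

Request:
servo_tool(travel=[[0.253, 0.006, 0.227], [0.253, 0.006, 0.227], [0.253, 0.006, 0.227], [0.253, 0.006, 0.227], [0.253, 0.006, 0.227], [0.253, 0.006, 0.227], [0.253, 0.006, 0.227], [0.253, 0.006, 0.227], [0.253, 0.006, 0.227], [0, 0, 0], [0, 0, 0]], twist=[[0, 0, 0], [0, 0, 0], [0, 0, 0], [0, 0, 0], [0, 0, 0], [0, 0, 0], [0, 0, 0], [0, 0, 0], [0, 0, 0], [0, 0, 0], [0, 0, 0]])

```text
time: 12.58
eef_pos: [0.5158, 0.1411, 0.4016]
orientation: [[-0.154, 0.977, -0.148], [0.718, 0.213, 0.663], [0.679, -0.004, -0.734]]
ft_force: [-0.3, -1.0, -3.1]
gripper_width: 0.0222
grasp_force: 98.7
```

```bash
cat > v.py <<'E'
from h import *
import sys
np.set_printoptions(precision=4,suppress=True)
s=arm.sense();print(s['eef_pos'],s['joint_pos'],s['grasp_force'],s['ft_force'],s['torque']);print(s['orientation'])
S=cap('scene');T=cap('top')
p=s['eef_pos'];p[2]-=.08;a=proj(S,'scene',p);b=proj(T,'top',p)
def crop(I,c,w):
    r0=int(max(0,min(384-w,c[0]-w/2)));c0=int(max(0,min(512-w,c[1]-w/2)));print(r0,c0)
    return cv2.resize(I['img'][r0:r0+w,c0:c0+w,::-1],(400,400),interpolation=cv2.INTER_CUBIC)
cv2.imwrite('pics/'+sys.argv[1],np.hstack([crop(S,a,100),crop(T,b,100)]))
cv2.imwrite('pics/full_'+sys.argv[1],S['img'][:,:,::-1])
def reds(d):
    h=cv2.cvtColor(d['img'],cv2.COLOR_RGB2HSV);m=(((h[...,0]<6)|(h[...,0]>174))&(h[...,1]>150)&(h[...,2]>60)).astype('uint8')
    n,l,st,c=cv2.connectedComponentsWithStats(m)
    return [(np.round(c[i][::-1],1),int(st[i,4])) for i in range(1,n) if st[i,4]>2 and abs(c[i][::-1]-(a if d is S else b)).max()<60]
print(reds(S));print(reds(T))
E
python3 v.py w5.png
```

```text
[0.5158 0.1411 0.4016] [ 25.7683  16.8136 -27.6042  96.5566 -34.6494  80.1358  20.5107] 98.72221112251282 [-0.2923 -0.9753 -3.0624] [-1.0923 -0.3067  0.0234]
[[-0.1539  0.977  -0.1478]
 [ 0.718   0.2134  0.6625]
 [ 0.6788 -0.0042 -0.7343]]
80 280
142 103
[(array([ 74.7, 324.4]), 13), (array([161.5, 332.5]), 4), (array([167. , 371.5]), 6)]
[(array([204.2, 183.6]), 348), (array([218.4,  97.6]), 8)]
```

View pics/w5.png

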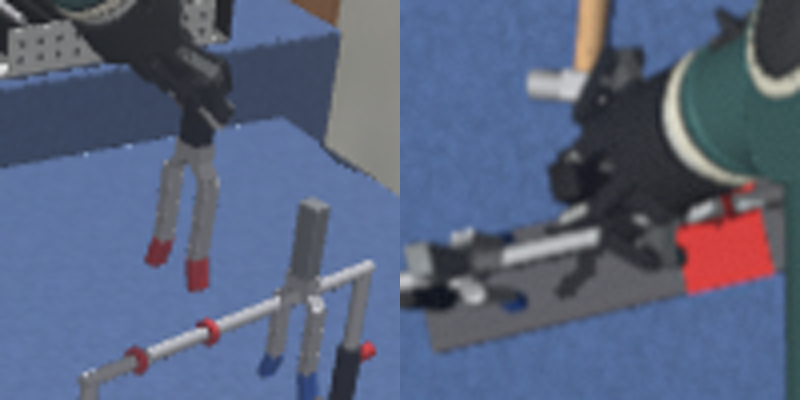

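```bash
python3 - <<'E'
from h import *
np.set_printoptions(precision=4,suppress=True)
s=arm.sense();S=cap('scene');T=cap('top');R=np.array(s['orientation']);p=np.array(s['eef_pos'])
for g in(45,49,41):
    a=np.radians(g);yx=np.sin(a)*R[:,2]-np.cos(a)*R[:,0];gr=p-.021*R[:,2]
    print(g,yx,'grip',gr,'orig',gr+.057*yx,'tips',*[proj(S,'scene',gr+.145*yx+k*.029*R[:,1]) for k in(-1,1)],'fork',proj(S,'scene',gr+.037*yx))
print('bar', *tri(ray(S,'scene',(170,314.5)),ray(T,'top',(192.7,184.75))), *tri(ray(S,'scene',(162.75,332)),ray(T,'top',(198.75,157.25))))
E
```

```text
45 [ 0.003  -0.0383 -0.9993] grip [0.5194 0.1262 0.4166] orig [0.5196 0.124  0.3597] tips [np.float64(141.7), np.float64(318.6)] [np.float64(148.4), np.float64(329.9)] fork [np.float64(115.5), np.float64(328.2)]
49 [-0.0117  0.03   -0.9995] grip [0.5194 0.1262 0.4166] orig [0.5188 0.1279 0.3596] tips [np.float64(140.9), np.float64(320.8)] [np.float64(147.6), np.float64(332.2)] fork [np.float64(115.3), np.float64(328.7)]
41 [ 0.0177 -0.1063 -0.9942] grip [0.5194 0.1262 0.4166] orig [0.5205 0.1201 0.36  ] tips [np.float64(142.3), np.float64(316.4)] [np.float64(149.1), np.float64(327.7)] fork [np.float64(115.6), np.float64(327.6)]
bar [0.5272 0.0846 0.1832] [0.0018110084872174313, 0.001811008487217373] [0.5094 0.1664 0.1843] [0.0008263011540437405, 0.0008263011540439199]
```

Request:
servo_tool(travel=[[0, -0.008, 0], [0, 0, 0], [-0.137, 0, 0.137], [-0.137, 0, 0.137], [-0.137, 0, 0.137], [-0.137, 0, 0.137], [-0.137, 0, 0.137], [-0.137, 0, 0.137], [0, 0, 0], [0, 0, 0]], twist=[[0, 0.012, 0], [0, 0, 0], [0, 0, 0], [0, 0, 0], [0, 0, 0], [0, 0, 0], [0, 0, 0], [0, 0, 0], [0, 0, 0], [0, 0, 0]])

```text
time: 14.02
eef_pos: [0.5148, 0.1408, 0.2624]
orientation: [[-0.146, 0.977, -0.154], [0.691, 0.212, 0.692], [0.708, -0.005, -0.706]]
ft_force: [-0.1, -0.0, -3.1]
gripper_width: 0.0227
grasp_force: 98.6
```

```bash
python3 v.py w6.png
```

```text
[0.5148 0.1408 0.2624] [ 25.7994  26.073  -27.3858 105.1896 -35.3319  66.9723  30.6179] 98.57505083084106 [-0.1417 -0.0271 -3.0957] [-1.1179 -0.2998  0.0181]
[[-0.1463  0.9772 -0.1536]
 [ 0.6905  0.2121  0.6915]
 [ 0.7083 -0.0049 -0.7059]]
115 276
146 115
[(array([161.5, 332.5]), 4), (array([168.4, 314.6]), 5), (array([167. , 371.5]), 6), (array([202.8, 316.5]), 153), (array([209.1, 325.3]), 65)]
[(array([191.2, 211.6]), 5), (array([197.5, 156.5]), 6), (array([201.1, 176.2]), 18), (array([206.1, 188. ]), 137)]
```

View pics/w6.png

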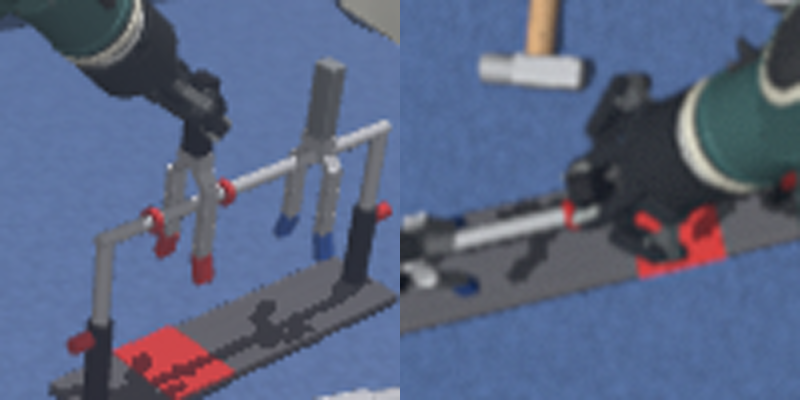

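The yoke straddles the bar between the collars (tips (165,243),(203,270), one each side of the bar). Easing down.

Request:
servo_tool(travel=[[-0.04, 0, 0.04], [-0.04, 0, 0.04], [-0.04, 0, 0.04], [-0.04, 0, 0.04], [0, 0, 0], [0, 0, 0]], twist=[[0, 0, 0], [0, 0, 0], [0, 0, 0], [0, 0, 0], [0, 0, 0], [0, 0, 0]])

```text
time: 14.88
eef_pos: [0.5142, 0.1409, 0.2345]
orientation: [[-0.146, 0.977, -0.154], [0.691, 0.213, 0.691], [0.708, -0.006, -0.706]]
ft_force: [0.2, 0.1, -2.4]
gripper_width: 0.0231
grasp_force: 98.7
```

Request:
servo_tool(travel=[[-0.009, 0, 0.009], [-0.009, 0, 0.009], [0, 0, 0]], twist=[[0, 0, 0], [0, 0, 0], [0, 0, 0]])

```text
time: 15.25
eef_pos: [0.5143, 0.1409, 0.2314]
orientation: [[-0.146, 0.977, -0.154], [0.691, 0.212, 0.691], [0.708, -0.005, -0.706]]
ft_force: [1.2, -0.3, -3.0]
gripper_width: 0.0227
grasp_force: 99.0
```

Request:
servo_tool(travel=[[-0.006, 0, 0.006], [-0.006, 0, 0.006], [0, 0, 0]], twist=[[0, 0, 0], [0, 0, 0], [0, 0, 0]])

```text
time: 15.62
eef_pos: [0.515, 0.1413, 0.2302]
orientation: [[-0.147, 0.977, -0.153], [0.69, 0.212, 0.692], [0.708, -0.004, -0.706]]
ft_force: [3.1, 0.4, 3.3]
gripper_width: 0.0226
grasp_force: 99.2
```

Request:
servo_tool(travel=[[-0.006, 0, 0.006], [0, 0, 0]], twist=[[0, 0, 0], [0, 0, 0]])

```text
time: 15.88
eef_pos: [0.5154, 0.1414, 0.2297]
orientation: [[-0.147, 0.977, -0.152], [0.69, 0.212, 0.692], [0.709, -0.003, -0.706]]
ft_force: [3.6, 1.4, 6.7]
gripper_width: 0.0228
grasp_force: 99.6
```

Request:
servo_tool(travel=[[0, 0.008, 0], [0, 0.008, 0], [0, 0, 0]], twist=[[0, 0, 0], [0, 0, 0], [0, 0, 0]])

```text
time: 16.25
eef_pos: [0.516, 0.1416, 0.2292]
orientation: [[-0.146, 0.977, -0.155], [0.69, 0.213, 0.692], [0.709, -0.005, -0.705]]
ft_force: [-0.3, -1.6, 7.3]
gripper_width: 0.0229
grasp_force: 99.8
```

Request:
servo_tool(travel=[[0, 0, 0], [0, 0, 0], [0, 0, 0], [0, 0, 0]], twist=[[0, 0, 0], [0, 0, 0], [0, 0, 0], [0, 0, 0]], newtons=20)

```text
time: 16.75
eef_pos: [0.516, 0.1416, 0.2292]
orientation: [[-0.147, 0.977, -0.155], [0.69, 0.213, 0.692], [0.709, -0.005, -0.705]]
ft_force: [0.6, -0.7, 7.0]
gripper_width: 0.0227
grasp_force: 99.8
```

Request:
servo_tool(travel=[[0, 0, 0], [0, 0, 0], [0, 0, 0], [0, 0, 0], [0, 0, 0], [0, 0, 0]], twist=[[0, 0, 0], [0, 0, 0], [0, 0, 0], [0, 0, 0], [0, 0, 0], [0, 0, 0]], claw=0.2)

```text
time: 17.5
eef_pos: [0.5159, 0.1413, 0.2283]
orientation: [[-0.146, 0.977, -0.155], [0.691, 0.213, 0.691], [0.708, -0.006, -0.706]]
ft_force: [0.6, 0.4, 0.0]
gripper_width: 0.0511
grasp_force: 0.0
```

```bash
python3 v.py w7.png
```

```text
[0.5159 0.1413 0.2283] [ 25.3531  28.8763 -27.1202 106.3549 -35.0857  63.7095  32.5732] 0.0 [0.5787 0.3651 0.0016] [-0.7641 -0.1251 -0.0153]
[[-0.1461  0.9771 -0.1547]
 [ 0.6908  0.2127  0.691 ]
 [ 0.7081 -0.0059 -0.7061]]
123 275
147 118
[(array([168.4, 314.6]), 5), (array([166.8, 371.4]), 5), (array([202.6, 316.7]), 145), (array([208.7, 327. ]), 50)]
[(array([199., 157.]), 11), (array([205.1, 191.8]), 58), (array([203.2, 180.9]), 10), (array([213. , 176.9]), 10)]
```

View pics/w7.png

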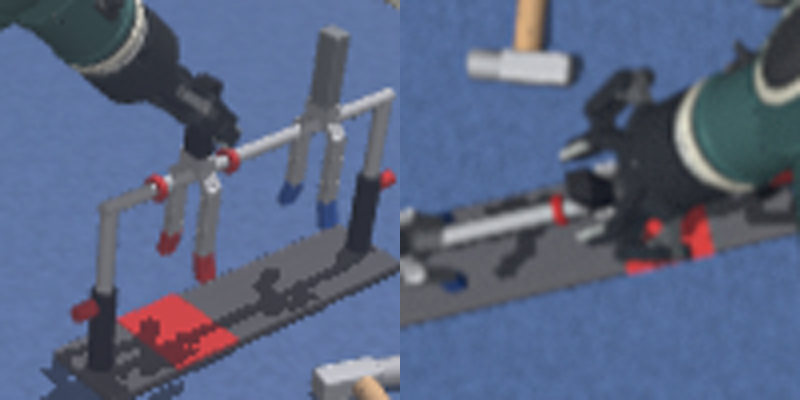

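Released: the yoke hangs on the bar between the collars, legs plumb, other yoke still. Backing off along the tool axis.

Request:
servo_tool(travel=[[0, 0, -0.08], [0, 0, -0.15], [0, 0, -0.2], [0, 0, -0.25], [0, 0, -0.25], [0, 0, -0.25], [0, 0, 0], [0, 0, 0], [0, 0, 0], [0, 0, 0]], twist=[[0, 0, 0], [0, 0, 0], [0, 0, 0], [0, 0, 0], [0, 0, 0], [0, 0, 0], [0, 0, 0], [0, 0, 0], [0, 0, 0], [0, 0, 0]])

```text
time: 18.85
eef_pos: [0.5373, 0.0442, 0.3278]
orientation: [[-0.146, 0.977, -0.156], [0.69, 0.214, 0.691], [0.709, -0.007, -0.706]]
ft_force: [-1.0, 0.5, -1.7]
gripper_width: 0.0516
grasp_force: 0.0
```

```bash
python3 v.py w8.png >/dev/null; python3 -c "
import cv2
a=cv2.imread('pics/full_w8.png')[110:230,260:420];cv2.imwrite('pics/z.png',cv2.resize(a,(800,600),interpolation=cv2.INTER_CUBIC))"
```

```text
(no output)
```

View pics/z.png

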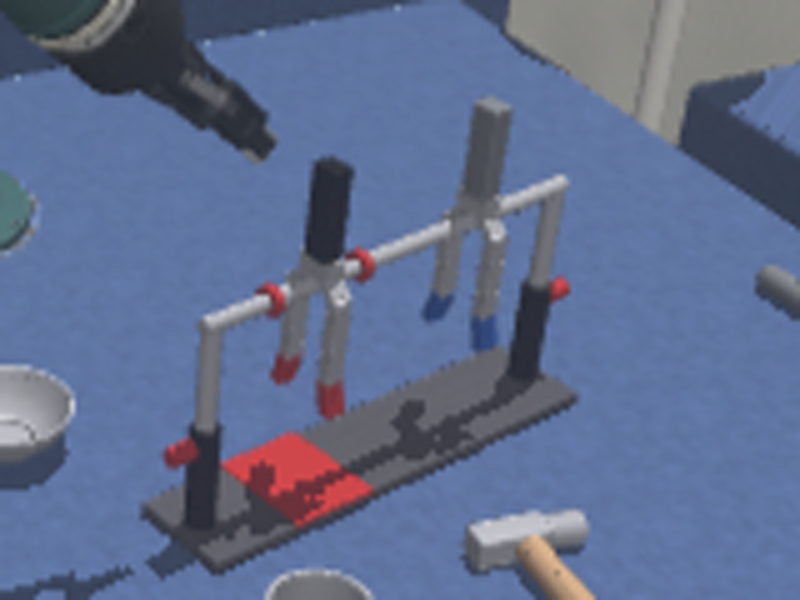

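The yoke hangs plumb between the collars ((275,298), (360,263)), parallel to the other yoke, and the gripper is clear. I let it settle briefly, then hand in.

Request:
servo_tool(travel=[[0, 0, -0.1], [0, 0, -0.1], [0, 0, 0], [0, 0, 0], [0, 0, 0], [0, 0, 0], [0, 0, 0], [0, 0, 0], [0, 0, 0], [0, 0, 0], [0, 0, 0], [0, 0, 0], [0, 0, 0], [0, 0, 0], [0, 0, 0], [0, 0, 0], [0, 0, 0], [0, 0, 0], [0, 0, 0], [0, 0, 0]], twist=[[0, 0, 0], [0, 0, 0], [0, 0, 0], [0, 0, 0], [0, 0, 0], [0, 0, 0], [0, 0, 0], [0, 0, 0], [0, 0, 0], [0, 0, 0], [0, 0, 0], [0, 0, 0], [0, 0, 0], [0, 0, 0], [0, 0, 0], [0, 0, 0], [0, 0, 0], [0, 0, 0], [0, 0, 0], [0, 0, 0]])

```text
time: 21.45
eef_pos: [0.5415, 0.0268, 0.3452]
orientation: [[-0.146, 0.977, -0.155], [0.691, 0.213, 0.691], [0.708, -0.006, -0.706]]
ft_force: [0.1, 0.6, -0.0]
gripper_width: 0.0511
grasp_force: 0.0
```

```bash
python3 -c "
from plant import arm
print(arm.hand_in())"
```

```text
the job is handed in; nothing more can be done
None
```

The red-tipped yoke hangs on the rail between the two red collars, legs plumb in the last picture, and I handed the job in at about 21 s of the 54 s allowed; `arm.hand_in()` returned no verdict.

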